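# Close the gearbox filler port with its bayonet cap

### The job

A closed grease jar has been left standing on the filler port of the gearbox case: set it down upright, without dropping it, on a clear spot of the flat steel tray. Close the port with the bar-handled bayonet cap: pass its two lugs through the slots, push it down against the spring, turn it a quarter clockwise (seen from above) and let the spring lift it so that it clicks home, then let go. Leave the look-alike plug with the round knob and all the other parts where they are.

Things in the scene. Friction and masses are not known exactly. Their poses are not given: they have to be found in the camera images.
- case: Fixed gearbox case of cast aluminium, 204 x 164 mm, at the left or right of the bench; deck 80 mm up; origin under its centre. On the deck stand four studs (8 mm thick, tops at 122 mm) at x = +-88, y = +-68 mm of its frame, a round tower (68 mm across at its foot, top at 135 mm) at x = +62, y = 0, and the filler port.
- port (a point): Centre of the top face of the port's square steel collar, 70 x 70 mm, 25 mm tall, at x = -28, y = 0, z = 105 mm of the case's frame and with its axes. In it is a hole 35 mm across with two slots 14 mm wide along +x and -x, reaching 28 mm from the centre. Under the collar is a ridge: the cap can turn only when its lug tops are more than 10 mm below this point.
- cap_mid (a point): Centre, half-way up (29 mm above the foot), of the loose aluminium bayonet cap that stands on the bench, 58.5 mm tall; z up, x along its bar and lugs. Its centre is 10.5 mm above the port point when pressed until flange meets collar, must be below 13 mm to turn, and is 17 mm above it when clicked home, a quarter turned.
- jar_mid (a point): Centre of the closed straight-sided round plastic jar with a steel lid, 58 mm across and 70 mm tall, 0.22 kg (may vary), 35 mm above its foot. It stands on the port's collar at the start.
- pocket (a point): Lies 22 mm from the port's centre along its +y, on the collar's top face. Below it (and opposite, along -y) hides a pocket 14 mm wide in the ridge's underside, roofed 6 mm below the top face and 4 mm deep, where a lug comes to rest after a quarter turn. Inner stops allow only a clockwise turn (seen from above) from the slots to the pockets.
- plunger (a joint): Travel (m) of the sprung plunger in the port: 0 at rest, its face 3 mm below the collar's top; about 0.009 when the cap is home, 0.0155 when fully pressed. It pushes the cap up by 1 N and 0.6 N more for each mm.
- cap: The same cap, origin at the centre of its foot, about 0.16 kg. From below: stem 32 mm across with two lugs at the foot along +x and -x (10 mm wide, 6 mm thick, 50 mm over both); round flange 60 mm across from 18.5 to 24.5 mm up; on it a bar handle 48 mm long (x), 14 mm wide (y), from 24.5 to 58.5 mm up.
- jar: The same jar, origin at the centre of its foot.
- tray: Fixed flat steel tray, 190 (x) x 300 (y) mm, with a rim 12 mm high and 4 mm thick; floor 4 mm above the bench; origin under its centre. It stands on the side opposite to the case.
- gear_mid (a point): Steel gear lying on the tray, 53 mm across, 24 mm high, loose; centre. Leave alone.
- stub_mid (a point): Steel stub shaft standing on the tray, 22 mm across (foot 32 mm), 70 mm high, loose; centre. Leave alone.
- plug_mid (a point): Look-alike aluminium push-in plug with a round knob (26 mm across) and no lugs, otherwise as high and wide as the cap, loose on the bench; centre, 29 mm up. Leave alone.
- bearing_mid (a point): Steel bearing ring lying on the bench, 62 mm across, 18 mm high, loose; centre. Leave alone.
- carton: Cardboard carton 65 x 110 x 34 mm behind the work, loose; origin under its centre. Leave alone.
- wrench: Steel wrench lying behind the work, loose. Leave alone.
- layshaft_mid (a point): Steel gear shaft standing upright near the robot, 44 mm across its foot, 120 mm tall, loose; centre, 60 mm up. Leave alone.
- shimpot: Small open grey plastic pot near the robot, 52 mm across, 40 mm tall, loose; origin under its centre. Leave alone.
Mind the look-alikes: they are no part of the job. What is shaped like the jar but blue or pink is not meant. What is shaped like the cap but orange is not meant.

How it is judged:
By the outcome, as a careful person would: the job done as asked, in the order asked, and still so for the second after the job is handed in, with the robot touching nothing.
It also fails if it takes over 67 s, if anything falls off the work surface, if the arm or the gripper's body presses on something with over 40 N, if the wrist force passes 120 N, or if a joint passes its speed limit or range.

### The arm

A 6-joint arm with a two-finger parallel gripper is mounted at the origin on the work surface. World frame = base frame: x ahead of the robot, y to its left, z up, the work surface at z = 0. Lengths are in m, angles in rad, forces in N, time in s.
With the tool pointing down it reaches from about 0.3 to 0.775 m from the base axis. Payload 14.6 kg.
Tool frame: the origin (TCP) lies on the front face of the gripper's body, between the roots of the fingers; the fingertips stand 97 mm ahead of it and the grasp point (between the pads) lies 78 mm ahead of it; z points along the fingers, x is the direction in which the jaws open and shut, and the axes are right-handed (so a half turn about z gives the same grasp; the last joint's range is limited). The gripper opens to 94 mm and grips with 3 to 60 N. Pads are 16 mm wide; open, the fingers measure 119 mm over their backs; the gripper's body (75 mm by 177 mm) begins 78 mm behind the grasp point.
Start: joints at [1.107, 0.3, 1.521, -0, 1.321, -0.067], TCP at [0.213, 0.507, 0.303] pointing down, gripper open.
Joint ranges: [-3.03, 3.03], [-0.79, 2.21], [0.23, 2.52], [-1.04, 4.18], [0, 3.07], [-2.55, 2.55]. Speed limits (rad/s): [2.22, 2.22, 2.57, 3.14, 3.14, 3.14].

### API

Orientations are given as [roll, pitch, yaw] about the fixed x, y, z axes, in that order (R = Rz(yaw) Ry(pitch) Rx(roll)).
In Python, from station import sensors, camera, ctrl gives the robot as it stands.
- The arm moves only by the tool move_arm, never from a script. Its argument "rows" is text: rows parted by semicolons, each of 6 numbers parted by spaces: the shift along the tool's x, y, z in mm, then the turn, a rotation vector about the tool's x, y, z in rad. In form: x y z wx wy wz; .... A call has 1 to 20 rows; each row shifts and turns the pose as measured when the row begins, along the tool's axes as they then stand; what a row does not reach is not made up. A row lasts 1/8 s, in which the tool goes at most 62.5 mm and 10.7 degrees, less where a joint would pass 70% of its speed; a pose out of reach is approached as far as the arm can. A call with a gripper value outside its range is refused whole. "grip" is the opening, from -1 (shut) to 1 (fully open), set as the call begins (left out, the last holds). The fingers move at their own pace and stop on an object; "newtons" is the grip in N (left out, the last holds). Time passes only in rows, so rows that do not move let the fingers close. It gives the time, the measured TCP pose, the force and the opening at its end, in the units of the state.
- sensors.get_obs(): the state, without advancing time (a new reading comes with each control period).
- camera(name): name is "scene" or "top"; returns a dict with "color" (400x640x3 uint8, blue, green, red), "z_map" (400x640 float32, m along the optical axis (not along the pixel's ray), 0 where there is no reading), "mtx" (3x3 intrinsics, pixels), "distortion" ([k1, k2, p1, p2, k3] as OpenCV has them; the pictures are not rectified), "position" and "attitude" of the camera in the world. Camera axes: x right, y down, z forward; pixel columns grow to the right and rows downward; lengths in m; the calibration is good to about 2 mm. A picture is of the moment at which its call begins.
- ctrl.hand_in(): hands the job in, once; it reports no verdict.
The state is a dict: "time_s": time; "qpos": joint angles; "joint_vel": joint speeds; "tau": joint torques, N m; "ee_pos": TCP position; "eef_rot": TCP orientation; "force": force on the tool from outside, world axes, zero at the start; "moment": the same for the moment, N m; "grip_width": finger opening in m.
Only numpy, scipy, OpenCV 4.12 (cv2) and the standard library are available. Lean on these libraries where they do the work, as an engineer would, in place of code of your own. Each camera call takes 0.05 s, during which the arm holds its last target.

## Working session

There is one attempt and no reset: what is moved stays moved. The work goes in short steps, Python scripts to look and compute and a tool call to move; the robot and the scene stay as the last step left them, time stands still between calls to the robot, and variables do not carry over. Pictures are saved under pics/ and viewed, and the job is handed in when it is done.

Besides the shell and the picture viewer there is one more tool, called after "Call:" as name(argument=value, ...) on one line, values as JSON. move_arm: Moves the arm, as the interface text tells. Its arguments: {"type":"object","properties":{"rows":{"type":"string"},"grip":{"type":"number"},"newtons":{"type":"number"}},"required":["rows"]}

```bash
ls; mkdir -p pics; python3 - <<'E'
from station import sensors, camera, ctrl
import cv2,numpy as np
for n in ["scene","top"]:
    c=camera(n); cv2.imwrite(f"pics/{n}0.png",c["color"]); np.savez(f"{n}0.npz",**c)
    print(n,c["mtx"],c["distortion"],c["position"],c["attitude"])
print(sensors.get_obs())
E
```

```text
pics
scene [[400.70114776   0.         317.7878335 ]
 [  0.         400.70114776 198.30920204]
 [  0.           0.           1.        ]] [-0.06528226  0.          0.          0.          0.        ] [1.27723065 0.38212648 0.6514877 ] [-2.15799305 -0.01815832  2.11361615]
top [[436.30699366   0.         319.66208231]
 [  0.         436.30699366 198.51088919]
 [  0.           0.           1.        ]] [-0.05159129  0.          0.          0.          0.        ] [ 0.30593925 -0.02637782  1.33541766] [-2.92178340e+00 -2.84813531e-03 -1.57725373e+00]
{'time_s': 0.1, 'qpos': array([ 1.10742396e+00,  3.00415681e-01,  1.52151380e+00,  5.58065905e-06,
        1.32069457e+00, -6.65869157e-02]), 'joint_vel': array([ 6.12094432e-06, -2.34874355e-04, -3.12731747e-03, -5.56190298e-04,
        4.00303309e-04,  4.05113038e-04]), 'tau': array([ 2.09300859e-03, -5.32649732e+01, -3.53280544e+01,  7.09508755e-02,
        2.36222288e-02, -6.82614609e-05]), 'ee_pos': array([0.21248643, 0.50715271, 0.30214514]), 'eef_rot': array([-3.14151863e+00,  1.02875023e-03,  1.17400953e+00]), 'force': array([ 0.92741676, -0.31115804,  0.80598644]), 'moment': array([-0.0206673 ,  0.01997679,  0.03193634]), 'grip_width': 0.0941236939729061}
```

View pics/scene0.png

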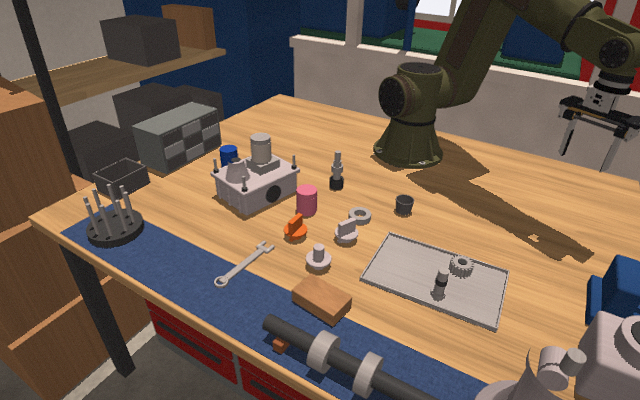

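View pics/top0.png

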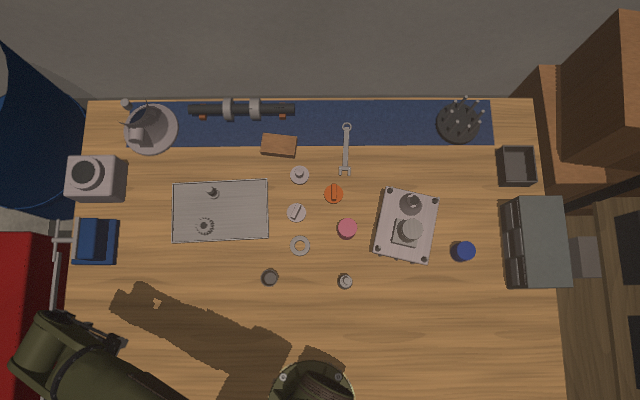

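The scene shows the case on the robot's right (top px ~(407,225)), with the grey jar at (408,230) and the tower at (411,203). The tray is on the left, and the aluminium cap is at top px (297,212), scene px (346,233). The orange cap at (334,193) and the plug at (300,174) are decoys.

```bash
cat > h.py <<'E'
import cv2,numpy as np
from scipy.spatial.transform import Rotation as R
def cloud(c):
    z=c["z_map"]; h,w=z.shape
    uv=np.stack(np.meshgrid(np.arange(w),np.arange(h)),-1).reshape(-1,1,2).astype(np.float64)
    n=cv2.undistortPoints(uv,c["mtx"],c["distortion"]).reshape(h,w,2)
    p=np.dstack([n*z[...,None],z])
    W=p@R.from_euler("xyz",c["attitude"]).as_matrix().T+c["position"]
    W[z==0]=np.nan
    return W
def crop(c,u0,u1,v0,v1,s,name):
    cv2.imwrite(name,cv2.resize(c["color"][v0:v1,u0:u1],None,fx=s,fy=s,interpolation=cv2.INTER_CUBIC))
E
python3 - <<'E'
from h import *
for n in ["top","scene"]:
    c=dict(np.load(n+"0.npz")); W=cloud(c)
    pts={"top":[(297,212),(408,228),(411,200),(220,220),(270,277),(345,280),(300,245),(347,228),(300,174),(334,193),(320,300)],"scene":[(346,228),(260,138),(346,233),(400,270)]}[n]
    for u,v in pts: print(n,u,v,W[v,u].round(4))
    if n=="top": crop(c,265,465,150,300,4,"pics/t1.png")
    else: crop(c,200,420,120,285,3.6,"pics/s1.png")
E
```

```text
top 297 212 [0.5521 0.0363 0.0499]
top 408 228 [ 0.4826 -0.2689  0.1739]
top 411 200 [ 0.5675 -0.2887  0.1386]
top 220 220 [0.537  0.2774 0.0034]
top 270 277 [0.3621 0.1192 0.0022]
top 345 280 [ 0.3478 -0.0996  0.1207]
top 300 245 [0.4584 0.029  0.002 ]
top 347 228 [ 0.4994 -0.1112  0.0716]
top 300 174 [0.6683 0.0274 0.0568]
top 334 193 [ 0.6089 -0.0753  0.0543]
top 320 300 [ 0.2934 -0.0311 -0.0031]
scene 346 228 [0.5662 0.0474 0.0447]
scene 260 138 [ 0.4915 -0.2678  0.1771]
scene 346 233 [0.564  0.0473 0.0273]
scene 400 270 [0.5952 0.2061 0.007 ]
```

View pics/t1.png

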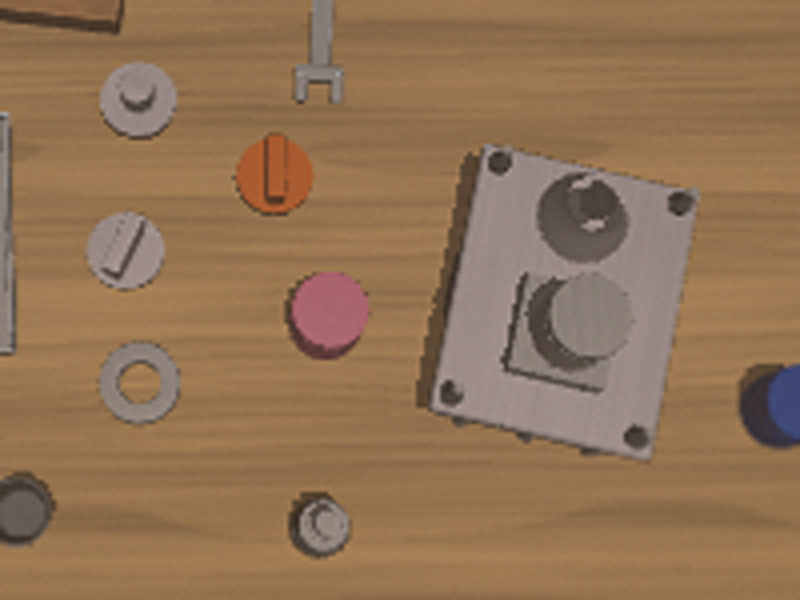

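View pics/s1.png

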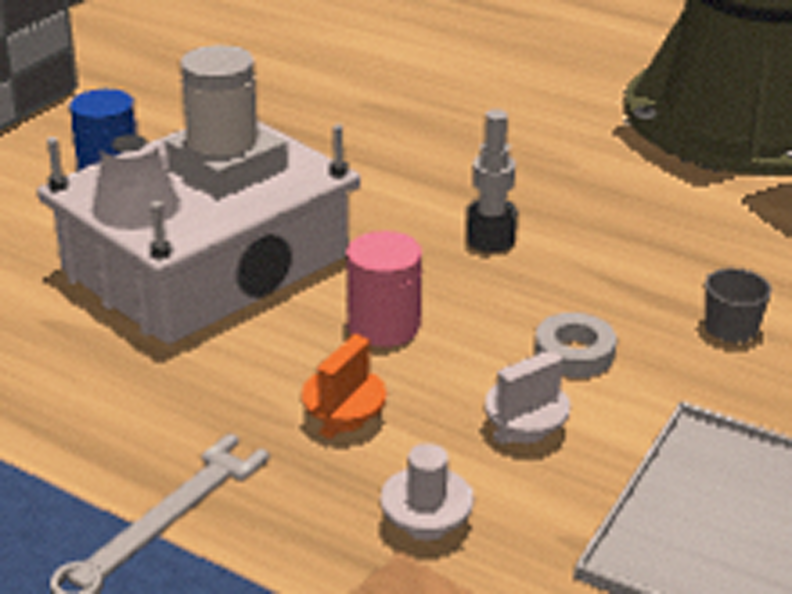

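```bash
cat >> h.py <<'E'
def rays(c):
    z=c["z_map"]; h,w=z.shape
    uv=np.stack(np.meshgrid(np.arange(w),np.arange(h)),-1).reshape(-1,1,2).astype(np.float64)
    n=cv2.undistortPoints(uv,c["mtx"],c["distortion"]).reshape(h,w,2)
    return np.dstack([n,np.ones((h,w))])@R.from_euler("xyz",c["attitude"]).as_matrix().T
def onplane(c,zp):
    r=rays(c); o=np.asarray(c["position"])
    return o+r*((zp-o[2])/r[...,2])[...,None]
def disc(c,W,xy,rad,zlo,zhi,zp):
    """centroid & extents of the pixels near xy with height in the band, cast on plane zp"""
    m=(np.hypot(W[...,0]-xy[0],W[...,1]-xy[1])<rad)&(W[...,2]>zlo)&(W[...,2]<zhi)
    P=onplane(c,zp)[m][:,:2]
    return P,m
E
python3 - <<'E'
from h import *
for n in ["top","scene"]:
    c=dict(np.load(n+"0.npz")); W=cloud(c)
    def rep(tag,P):
        P=P.astype(np.float32)
        if len(P)<5: print(n,tag,len(P)); return
        (cx,cy),r=cv2.minEnclosingCircle(P); rc=cv2.minAreaRect(P)
        print(n,tag,len(P),"mean",P.mean(0).round(4),"circ",round(cx,4),round(cy,4),round(r,4),"rect",np.round(rc[0],4),np.round(rc[1],4),round(rc[2],2))
    rep("jartop",disc(c,W,(.485,-.27),.05,.165,.19,.175)[0])
    rep("deck",disc(c,W,(.52,-.275),.16,.07,.09,.08)[0])
    rep("collar",disc(c,W,(.485,-.27),.055,.095,.115,.105)[0])
    rep("towertop",disc(c,W,(.57,-.285),.05,.128,.145,.135)[0])
    rep("flange",disc(c,W,(.555,.04),.04,.012,.032,.0245)[0])
    rep("bar",disc(c,W,(.555,.04),.04,.042,.07,.0585)[0])
    rep("tray",disc(c,W,(.56,.26),.2,.008,.02,.012)[0])
    rep("gear",disc(c,W,(.51,.31),.05,.02,.04,.028)[0])
    rep("stub",disc(c,W,(.59,.29),.07,.05,.09,.074)[0])
    # table and tray z
    for nm,x0,x1,y0,y1 in [("table",.5,.6,-.1,-.05),("tray",.5,.65,.18,.25)]:
        m=(W[...,0]>x0)&(W[...,0]<x1)&(W[...,1]>y0)&(W[...,1]<y1); print(nm,np.median(W[m][:,2]),W[m][:,2].std())
E
```

```text
top jartop 355 mean [ 0.4802 -0.2791] circ 0.4809 -0.2789 0.0293 rect [ 0.4811 -0.2795] [0.0545 0.0568] 43.34
top deck 2925 mean [ 0.5048 -0.2778] circ 0.512 -0.26 0.1439 rect [ 0.5169 -0.2425] [0.2487 0.2046] 76.26
top collar 244 mean [ 0.4733 -0.2629] circ 0.4801 -0.2754 0.0479 rect [ 0.4803 -0.2762] [0.0714 0.0719] 76.92
top towertop 73 mean [ 0.5671 -0.2968] circ 0.564 -0.2937 0.0192 rect [ 0.5653 -0.2931] [0.0294 0.0367] 54.47
top flange 202 mean [0.5546 0.0405] circ 0.5565 0.0414 0.0299 rect [0.5571 0.0407] [0.0561 0.0552] 0.04
top bar 84 mean [0.5548 0.041 ] circ 0.5548 0.0411 0.0245 rect [0.5547 0.0409] [0.0155 0.0487] 65.89
top tray 722 mean [0.5647 0.2719] circ 0.5697 0.2581 0.1941 rect [0.5636 0.2628] [0.3821 0.2945] 69.05
top gear 212 mean [0.516  0.3205] circ 0.5163 0.3208 0.027 rect [0.5161 0.3199] [0.0521 0.0506] 71.45
top stub 56 mean [0.6169 0.297 ] circ 0.6167 0.2952 0.015 rect [0.6171 0.2968] [0.0282 0.021 ] 2.72
table 0.0010862730600624815 0.02161085334642174
tray 0.0036931326464892944 0.002801442003885164
scene jartop 194 mean [ 0.4888 -0.2701] circ 0.4899 -0.271
[... 306 characters left out ...]
8 -0.2878] circ 0.5724 -0.2875 0.0259 rect [ 0.5746 -0.2885] [0.0446 0.0412] 75.64
scene flange 203 mean [0.5658 0.0503] circ 0.5598 0.045 0.0314 rect [0.5639 0.046 ] [0.0509 0.0579] 27.19
scene bar 149 mean [0.5658 0.0476] circ 0.5652 0.0477 0.032 rect [0.5652 0.0478] [0.0278 0.0587] 64.76
scene tray 1124 mean [0.5849 0.295 ] circ 0.5697 0.2567 0.1983 rect [0.5713 0.2459] [0.1966 0.3741] 2.69
scene gear 315 mean [0.5213 0.3252] circ 0.5216 0.3269 0.0312 rect [0.5215 0.3253] [0.0603 0.0519] 13.28
scene stub 168 mean [0.6335 0.3043] circ 0.6325 0.3057 0.0247 rect [0.6328 0.304 ] [0.0491 0.0229] 9.91
table 0.011465712799646144 0.025416710383485752
tray 0.005216925431382191 0.001347086248766951
```

```bash
cat > d.py <<'E'
import sys,numpy as np
from scipy.spatial.transform import Rotation as R
from station import sensors
def delta(x,y,z,yawdeg):
    o=sensors.get_obs(); Rc=R.from_euler("xyz",o["eef_rot"]); Rt=R.from_euler("xyz",[np.pi,0,np.radians(yawdeg)])
    d=np.array([x,y,z])-o["ee_pos"]
    print("t",round(o["time_s"],2),"pos",o["ee_pos"].round(4),"rpy",np.degrees(o["eef_rot"]).round(2),"F",o["force"].round(1),"M",o["moment"].round(2),"w",round(o["grip_width"],4),"q",o["qpos"].round(2))
    print("shift in cur tool mm",(Rc.inv().apply(d)*1e3).round(1),"in target tool mm",(Rt.inv().apply(d)*1e3).round(1),"rotvec",(Rc.inv()*Rt).as_rotvec().round(4))
if __name__=="__main__": delta(*map(float,sys.argv[1:5]))
E
python3 d.py .481 -.278 .30 76.9
```

```text
t 0.1 pos [0.2125 0.5072 0.3021] rpy [-1.800e+02  6.000e-02  6.727e+01] F [ 0.9 -0.3  0.8] M [-0.02  0.02  0.03] w 0.0941 q [ 1.11  0.3   1.52  0.    1.32 -0.07]
shift in cur tool mm [-620.4  551.1    2.7] in target tool mm [-703.9  439.5    2.1] rotvec [-0.0002  0.001  -0.1681]
```

Call:
move_arm(rows="0 0 0 0 0 -0.168; -44 27.5 0 0 0 0; -44 27.5 0 0 0 0; -44 27.5 0 0 0 0; -44 27.5 0 0 0 0; -44 27.5 0 0 0 0; -44 27.5 0 0 0 0; -44 27.5 0 0 0 0; -44 27.5 0 0 0 0; -44 27.5 0 0 0 0; -44 27.5 0 0 0 0; -44 27.5 0 0 0 0; -44 27.5 0 0 0 0; -44 27.5 0 0 0 0; -44 27.5 0 0 0 0; -44 27.5 0 0 0 0; -44 27.5 0 0 0 0", grip=1)

```text
time_s: 2.22
ee_pos: [0.4909, -0.3007, 0.3011]
eef_rot: [-3.14, 0.003, 1.352]
force: [1.1, 1.0, 1.0]
grip_width: 0.0941
```

```bash
python3 d.py .481 -.278 .28 76.9
```

```text
t 2.23 pos [ 0.4909 -0.3007  0.3011] rpy [-179.92    0.19   77.45] F [1.1 1.  1. ] M [ 0.07  0.   -0.01] w 0.0941 q [-0.61  0.36  1.45 -0.    1.34 -1.96]
shift in cur tool mm [ 20.  -14.6  21.1] in target tool mm [ 19.8 -14.8  21.1] rotvec [-0.0014  0.0034  0.0096]
```

Call:
move_arm(rows="10 -7 0 0 0 0.01; 10 -7 0 0 0 0; 0 0 0 0 0 0")

```text
time_s: 2.6
ee_pos: [0.4811, -0.2783, 0.2991]
eef_rot: [-3.137, 0.002, 1.339]
force: [-0.3, 0.3, 0.8]
grip_width: 0.0941
```

```bash
python3 d.py .481 -.278 .226 76.9
```

```text
t 2.6 pos [ 0.4811 -0.2783  0.2991] rpy [-1.7974e+02  1.3000e-01  7.6740e+01] F [-0.3  0.3  0.8] M [ 0.   -0.01 -0.  ] w 0.0941 q [-0.59  0.32  1.51 -0.    1.32 -1.93]
shift in cur tool mm [ 0.4  0.2 73.1] in target tool mm [ 0.3 -0.1 73.1] rotvec [-0.0045  0.0022 -0.0028]
```

Call:
move_arm(rows="0 0 25 -0.004 0.002 0; 0 0 25 0 0 0; 0 0 15 0 0 0; 0 0 6 0 0 0; 0 0 0 0 0 0")

```text
time_s: 3.22
ee_pos: [0.4815, -0.2755, 0.2295]
eef_rot: [3.137, 0.002, 1.344]
force: [0.5, -0.5, -0.4]
grip_width: 0.0943
```

```bash
python3 d.py .481 -.278 .226 76.9; python3 - <<'E'
from station import camera
from h import *
for n in ["top","scene"]:
    c=camera(n)
    if n=="top": crop(c,340,480,160,265,5,"pics/t2.png")
    else: crop(c,180,330,70,220,4,"pics/s2.png")
E
```

```text
t 3.23 pos [ 0.4815 -0.2755  0.2295] rpy [1.7973e+02 1.2000e-01 7.7010e+01] F [ 0.5 -0.5 -0.4] M [ 0.02  0.03 -0.03] w 0.0943 q [-0.59  0.38  1.59 -0.    1.16 -1.93]
shift in cur tool mm [-2.5  0.1  3.5] in target tool mm [-2.5  0.1  3.5] rotvec [0.0048 0.0021 0.002 ]
```

View pics/s2.png

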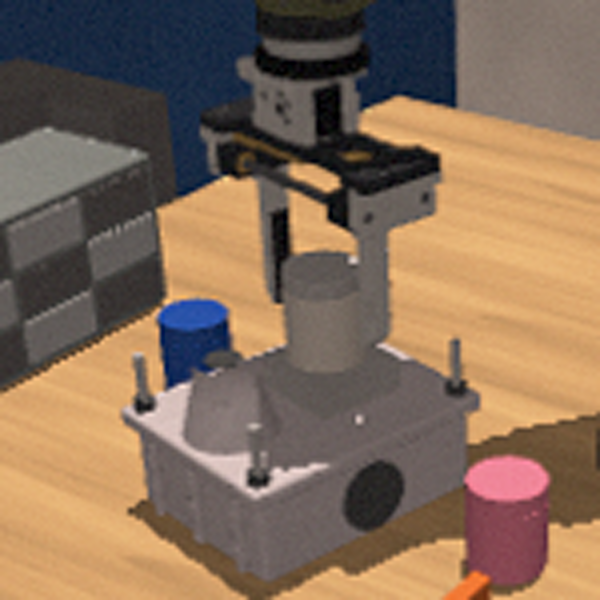

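The jar (scene crop ~(325,310)) sits between the open fingers. I'll close now.

Call:
move_arm(rows="-2 0 3 0.004 0.002 0; 0 0 0 0 0 0; 0 0 0 0 0 0; 0 0 0 0 0 0; 0 0 0 0 0 0; 0 0 0 0 0 0; 0 0 0 0 0 0; 0 0 0 0 0 0", grip=-1, newtons=20)

```text
time_s: 4.32
ee_pos: [0.4813, -0.2781, 0.2279]
eef_rot: [3.139, 0.001, 1.344]
force: [-0.4, -0.1, 0.4]
grip_width: 0.0575
```

```bash
python3 d.py .481 -.278 .226 76.9
```

```text
t 4.33 pos [ 0.4813 -0.2781  0.2279] rpy [1.7983e+02 6.0000e-02 7.6990e+01] F [-0.4 -0.1  0.4] M [0.02 0.04 0.02] w 0.0575 q [-0.59  0.38  1.59  0.    1.16 -1.93]
shift in cur tool mm [ 0.  -0.4  1.9] in target tool mm [ 0.  -0.4  1.9] rotvec [0.0029 0.001  0.0016]
```

Call:
move_arm(rows="0 0 -15 0 0 0; 0 0 -25 0 0 0; 0 0 -25 0 0 0; 0 0 -10 0 0 0; 0 0 0 0 0 0")

```text
time_s: 4.95
ee_pos: [0.4809, -0.2777, 0.3071]
eef_rot: [3.139, 0.001, 1.344]
force: [-0.4, 0.7, -1.7]
grip_width: 0.0575
```

```bash
python3 d.py .565 .175 .29 76.9
```

```text
t 4.95 pos [ 0.4809 -0.2777  0.3071] rpy [1.7987e+02 4.0000e-02 7.7000e+01] F [-0.4  0.7 -1.7] M [-0.01  0.05 -0.04] w 0.0575 q [-0.59  0.31  1.5   0.    1.33 -1.93]
shift in cur tool mm [460.  -19.9  16.7] in target tool mm [460.  -20.7  17.1] rotvec [0.0023 0.0007 0.0018]
```

Call:
move_arm(rows="20 -2 0 0 0 0; 40 -2 0 0 0 0; 44 -2 0 0 0 0; 44 -2 0 0 0 0; 44 -2 0 0 0 0; 44 -2 0 0 0 0; 44 -2 0 0 0 0; 44 -2 0 0 0 0; 44 -2 0 0 0 0; 40 -2 0 0 0 0; 30 -1 0 0 0 0; 15 0 0 0 0 0; 0 0 0 0 0 0; 0 0 0 0 0 0")

```text
time_s: 6.7
ee_pos: [0.5574, 0.1929, 0.2958]
eef_rot: [-3.126, 0.002, 1.347]
force: [0.3, 0.5, -2.8]
grip_width: 0.0577
```

```bash
python3 d.py .565 .175 .129 76.9; python3 - <<'E'
from station import camera
from h import *
for n in ["top","scene"]:
    c=camera(n); np.savez(n+"1.npz",**c)
    cv2.imwrite(f"pics/{n}1.png",c["color"])
c=dict(np.load("top1.npz")); crop(c,365,455,175,275,6,"pics/t3.png")
E
```

```text
t 6.7 pos [0.5574 0.1929 0.2958] rpy [-1.7911e+02  1.4000e-01  7.7180e+01] F [ 0.3  0.5 -2.8] M [-0.07 -0.01  0.03] w 0.0577 q [ 0.27  0.4   1.4   0.01  1.35 -1.08]
shift in cur tool mm [-15.4  14.  166.6] in target tool mm [-15.7  11.4 166.8] rotvec [-0.0156  0.0025  0.0049]
```

View pics/scene1.png

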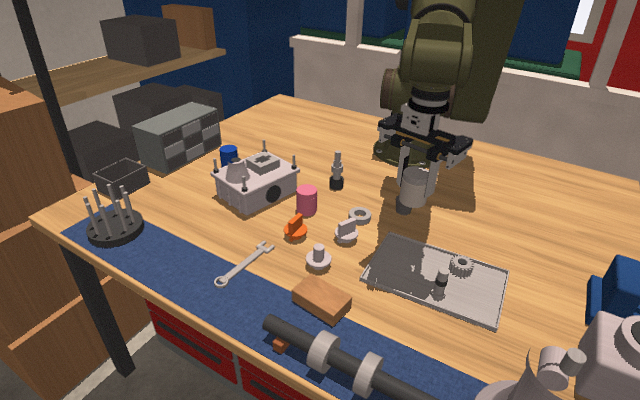

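View pics/t3.png

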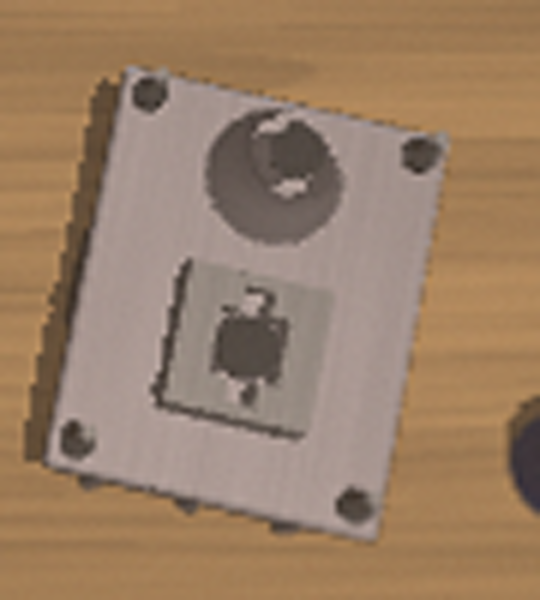

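The jar is held upright above the tray, at scene px (413,187). The port is open, with its slots at crop px (250,345). I'll correct the tilt and lower the jar.

Call:
move_arm(rows="-8 6 0 -0.0156 0.0025 0.005; -8 5 20 0 0 0; 0 0 30 0 0 0; 0 0 30 0 0 0; 0 0 30 0 0 0; 0 0 20 0 0 0; 0 0 8 0 0 0; 0 0 0 0 0 0; 0 0 0 0 0 0")

```text
time_s: 7.92
ee_pos: [0.5682, 0.166, 0.1572]
eef_rot: [3.131, -0.003, 1.333]
force: [-0.7, -0.0, -1.6]
grip_width: 0.0576
```

```bash
python3 d.py .565 .175 .127 76.9
```

```text
t 7.92 pos [0.5682 0.166  0.1572] rpy [ 1.7937e+02 -1.5000e-01  7.6370e+01] F [-0.7 -0.  -1.6] M [0.05 0.01 0.  ] w 0.0576 q [ 0.22  0.54  1.54 -0.    1.05 -1.11]
shift in cur tool mm [ 7.9 -5.6 30.2] in target tool mm [ 8.1 -5.2 30.2] rotvec [ 0.011  -0.0026 -0.0093]
```

Call:
move_arm(rows="8 -5 5 0.008 -0.002 -0.008; 0 0 9 0 0 0; 0 0 6 0 0 0; 0 0 3 0 0 0; 0 0 0 0 0 0")

```text
time_s: 8.55
ee_pos: [0.5654, 0.1758, 0.1337]
eef_rot: [3.138, -0.001, 1.342]
force: [0.8, -0.0, -2.2]
grip_width: 0.0577
```

```bash
python3 d.py .565 .175 .127 76.9
```

```text
t 8.55 pos [0.5654 0.1758 0.1337] rpy [ 1.7977e+02 -7.0000e-02  7.6880e+01] F [ 0.8 -0.  -2.2] M [0.04 0.02 0.02] w 0.0577 q [ 0.24  0.58  1.55 -0.    1.01 -1.1 ]
shift in cur tool mm [-0.9 -0.3  6.7] in target tool mm [-0.9 -0.2  6.7] rotvec [ 0.004  -0.0012 -0.0003]
```

Call:
move_arm(rows="0 0 3 0.003 -0.001 0; 0 0 1.5 0 0 0; 0 0 1 0 0 0; 0 0 0 0 0 0")

```text
time_s: 9.05
ee_pos: [0.5657, 0.1757, 0.1281]
eef_rot: [3.14, -0.0, 1.342]
force: [-0.3, -0.7, -2.3]
grip_width: 0.0579
```

```bash
python3 d.py .565 .175 .127 76.9
```

```text
t 9.05 pos [0.5657 0.1757 0.1281] rpy [ 1.7993e+02 -2.0000e-02  7.6870e+01] F [-0.3 -0.7 -2.3] M [ 0.02 -0.    0.01] w 0.0579 q [ 0.24  0.59  1.55 -0.    1.01 -1.1 ]
shift in cur tool mm [-0.9 -0.5  1.1] in target tool mm [-0.9 -0.5  1.1] rotvec [ 0.0013 -0.0004 -0.0006]
```

Call:
move_arm(rows="0 0 0.7 0 0 0; 0 0 0.7 0 0 0; 0 0 0 0 0 0")

```text
time_s: 9.43
ee_pos: [0.5657, 0.1758, 0.1269]
eef_rot: [3.14, -0.001, 1.342]
force: [0.1, -0.1, -2.0]
grip_width: 0.0575
```

```bash
python3 d.py .565 .175 .127 76.9
```

```text
t 9.43 pos [0.5657 0.1758 0.1269] rpy [ 1.7991e+02 -3.0000e-02  7.6870e+01] F [ 0.1 -0.1 -2. ] M [-0.01  0.09 -0.06] w 0.0575 q [ 0.24  0.59  1.55 -0.    1.   -1.1 ]
shift in cur tool mm [-0.9 -0.5 -0.1] in target tool mm [-0.9 -0.5 -0.1] rotvec [ 0.0016 -0.0005 -0.0004]
```

Call:
move_arm(rows="0 0 0.7 0 0 0; 0 0 0.6 0 0 0; 0 0 0 0 0 0")

```text
time_s: 9.8
ee_pos: [0.5658, 0.1758, 0.127]
eef_rot: [3.139, -0.001, 1.342]
force: [0.3, 0.1, -2.6]
grip_width: 0.0572
```

```bash
python3 d.py .565 .175 .127 76.9
```

```text
t 9.8 pos [0.5658 0.1758 0.127 ] rpy [ 1.7988e+02 -4.0000e-02  7.6880e+01] F [ 0.3  0.1 -2.6] M [ 0.04  0.01 -0.02] w 0.0572 q [ 0.24  0.59  1.55 -0.    1.   -1.1 ]
shift in cur tool mm [-1.  -0.6 -0. ] in target tool mm [-1.  -0.6 -0. ] rotvec [ 0.0021 -0.0006 -0.0003]
```

Call:
move_arm(rows="0 0 2 0 0 0; 0 0 0 0 0 0")

```text
time_s: 10.05
ee_pos: [0.5662, 0.1759, 0.127]
eef_rot: [3.138, -0.001, 1.342]
force: [-0.4, -0.0, -3.6]
grip_width: 0.0574
```

```bash
python3 d.py .565 .175 .127 76.9
```

```text
t 10.05 pos [0.5662 0.1759 0.127 ] rpy [ 1.798e+02 -6.000e-02  7.689e+01] F [-0.4 -0.  -3.6] M [-0.01 -0.05 -0.01] w 0.0574 q [ 0.24  0.59  1.55 -0.    1.   -1.1 ]
shift in cur tool mm [-1.1 -1.  -0. ] in target tool mm [-1.1 -1.  -0. ] rotvec [ 0.0036 -0.0011 -0.0002]
```

```bash
python3 - <<'E'
from station import camera
from h import *
c=camera("scene"); crop(c,340,520,130,330,3,"pics/s4.png"); W=cloud(c)
np.savez("scene2.npz",**c)
E
```

```text
(no output)
```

View pics/s4.png

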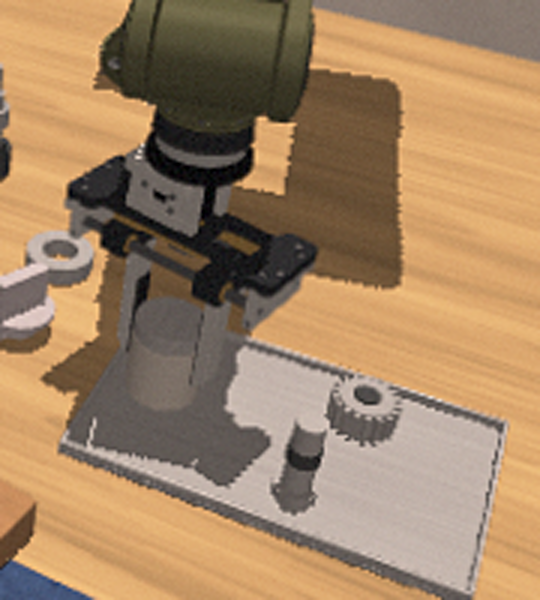

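The jar's foot is on the tray floor (crop px (165,400)), at the expected contact height. I'll release it.

Call:
move_arm(rows="0 0 0 0 0 0; 0 0 0 0 0 0; 0 0 0 0 0 0; 0 0 0 0 0 0", grip=0.8)

```text
time_s: 10.6
ee_pos: [0.5664, 0.1759, 0.1266]
eef_rot: [3.138, -0.001, 1.342]
force: [-0.2, -0.2, -0.7]
grip_width: 0.0844
```

```bash
python3 d.py .565 .175 .25 76.9
```

```text
t 10.6 pos [0.5664 0.1759 0.1266] rpy [ 1.7978e+02 -8.0000e-02  7.6890e+01] F [-0.2 -0.2 -0.7] M [ 0.02 -0.03  0.01] w 0.0844 q [ 0.24  0.59  1.55 -0.    1.   -1.1 ]
shift in cur tool mm [  -1.1   -0.6 -123.4] in target tool mm [  -1.2   -1.1 -123.4] rotvec [ 0.0038 -0.0013 -0.0002]
```

Call:
move_arm(rows="0 0 -15 0 0 0; 0 0 -30 0 0 0; 0 0 -30 0 0 0; 0 0 -30 0 0 0; 0 0 -15 0 0 0; 0 0 0 0 0 0")

```text
time_s: 11.35
ee_pos: [0.5658, 0.1759, 0.2545]
eef_rot: [3.136, -0.002, 1.342]
force: [0.4, -0.4, 0.8]
grip_width: 0.0847
```

```bash
python3 - <<'E'
from station import camera
from h import *
for n in ["top","scene"]:
    c=camera(n); np.savez(n+"3.npz",**c); cv2.imwrite(f"pics/{n}3.png",c["color"])
    W=cloud(c)
    def rep(tag,P):
        P=P.astype(np.float32)
        if len(P)<5: print(n,tag,len(P)); return
        (cx,cy),r=cv2.minEnclosingCircle(P); rc=cv2.minAreaRect(P)
        print(n,tag,len(P),"mean",P.mean(0).round(4),"circ",round(cx,4),round(cy,4),round(r,4),"rect",np.round(rc[0],4),np.round(rc[1],4),round(rc[2],2))
    rep("jartop",disc(c,W,(.565,.175),.06,.065,.085,.074)[0])
    rep("collar",disc(c,W,(.481,-.277),.052,.095,.115,.105)[0])
    rep("flange",disc(c,W,(.555,.04),.04,.012,.032,.0245)[0])
    rep("bar",disc(c,W,(.555,.04),.04,.042,.07,.0585)[0])
c=dict(np.load("top3.npz")); P=onplane(c,.105); 
W=cloud(c)
g=cv2.cvtColor(c["color"],cv2.COLOR_BGR2GRAY)
np.set_printoptions(linewidth=250)
m=(abs(P[...,0]-.481)<.045)&(abs(P[...,1]+.276)<.045)
v,u=np.where(m); print(u.min(),u.max(),v.min(),v.max())
print(g[v.min():v.max()+1,u.min():u.max()+1])
print((W[v.min():v.max()+1,u.min():u.max()+1,2]*1e3).round(0).astype(int))
E
```

```text
top jartop 0
top collar 565 mean [ 0.4797 -0.2767] circ 0.4789 -0.2757 0.0498 rect [ 0.4799 -0.2764] [0.0719 0.0723] 76.42
top flange 203 mean [0.5544 0.0406] circ 0.5565 0.0414 0.0299 rect [0.5571 0.0407] [0.0561 0.0552] 0.04
top bar 83 mean [0.5545 0.0411] circ 0.5548 0.0411 0.0245 rect [0.5547 0.0409] [0.0155 0.0487] 65.89
scene jartop 376 mean [0.5717 0.1789] circ 0.5714 0.1774 0.0335 rect [0.5712 0.1787] [0.066 0.056] 9.18
scene collar 392 mean [ 0.4872 -0.2694] circ 0.4866 -0.2712 0.0574 rect [ 0.4873 -0.2695] [0.0871 0.0826] 75.14
scene flange 204 mean [0.5657 0.0504] circ 0.5598 0.045 0.0314 rect [0.5639 0.046 ] [0.0509 0.0579] 27.19
scene bar 154 mean [0.5662 0.0479] circ 0.5652 0.0477 0.032 rect [0.5658 0.0489] [0.0304 0.0587] 64.76
390 422 217 248
[[154 155 156 ... 153 153 150]
 [155 155 155 ... 153 152 152]
 [156 156 155 ... 155 150 152]
 ...
 [160 158 158 ... 155 156 157]
 [158 161 157 ... 156 155 157]
 [158 158 159 ... 158 156 157]]
[[80 82 81 ... 79 82 80]
 [87 79 80 ... 84 80 76]
 [79 81 81 ... 82 78 85]
 ...
 [75 83 80 ... 78 77 81]
 [85 83 79 ... 85 80 77]
 [82 80 77 ... 82 81 80]]<stdin>:22: RuntimeWarning: invalid value encountered in cast
```

View pics/scene3.png

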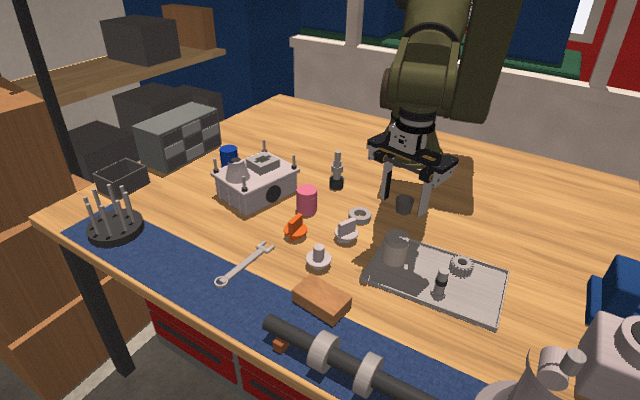

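The jar stands upright on the tray at scene px (396,247), well clear of the gear (461,265) and the stub (441,282). Next I'll refine the port and cap poses.

```bash
cat > fit.py <<'E'
from h import *
from scipy.optimize import minimize
def fitrect(P,m,x0,L,Wd,near):
    """P plane points, m mask; maximise agreement of a soft-edged rectangle L x Wd (x=L)"""
    sel=np.hypot(P[...,0]-x0[0],P[...,1]-x0[1])<near
    p=P[sel][:,:2]; y=m[sel].astype(float)
    s=.0012
    def f(q):
        c,sn=np.cos(q[2]),np.sin(q[2]); d=p-q[:2]; a=d@[c,sn]; b=d@[-sn,c]
        sg=lambda t:1/(1+np.exp(-np.clip(t/s,-50,50)))
        return (((sg(L/2-abs(a))*sg(Wd/2-abs(b)))-y)**2).sum()
    r=minimize(f,x0,method="Nelder-Mead",options=dict(xatol=1e-6,fatol=1e-6,maxiter=4000,initial_simplex=[x0,[x0[0]+.004,x0[1],x0[2]],[x0[0],x0[1]+.004,x0[2]],[x0[0],x0[1],x0[2]+.08]]))
    return r.x[:2].round(4),np.degrees(r.x[2]).round(2),round(r.fun,1),int(y.sum())
E
python3 - <<'E'
from fit import *
for f in ["top0","top1","top3"]:
    c=dict(np.load(f+".npz")); W=cloud(c); Z=np.nan_to_num(W[...,2],nan=-1)
    P=onplane(c,.105); m=((Z>.093)&(Z<.117))
    if f!="top0":
        m|=(np.hypot(P[...,0]-.48,P[...,1]+.2765)<.029)
        print(f,"collar",fitrect(P,m,[.48,-.2764,-.23],.07,.07,.052))
    P=onplane(c,.08); m=(Z>.06)&(np.hypot(P[...,0]-.51,P[...,1]+.275)<.15)
    # fill
    print(f,"deck",fitrect(P,m,[.51,-.28,-.23],.204,.164,.15))
    P=onplane(c,.0585); m=(Z>.042)
    print(f,"bar",fitrect(P,m,[.5548,.041,-.42],.048,.014,.035))
    P=onplane(c,.0245); m=(Z>.012)
    d=np.hypot(P[...,0]-.5548,P[...,1]-.041)<.037
    print("flange centroid",P[d&m].mean(0)[:2].round(4))
E
```

```text
top0 deck (array([ 0.5071, -0.2831]), np.float64(-13.72), np.float64(94.7), 3919)
top0 bar (array([0.555 , 0.0409]), np.float64(-24.63), np.float64(8.2), 84)
flange centroid [0.5564 0.0411]
top1 collar (array([ 0.48  , -0.2763]), np.float64(-13.78), np.float64(27.9), 634)
top1 deck (array([ 0.5071, -0.283 ]), np.float64(-13.68), np.float64(86.0), 3925)
top1 bar (array([0.5549, 0.0408]), np.float64(-24.4), np.float64(8.5), 85)
flange centroid [0.5564 0.0412]
top3 collar (array([ 0.48  , -0.2764]), np.float64(-13.54), np.float64(27.0), 634)
top3 deck (array([ 0.5071, -0.2831]), np.float64(-13.72), np.float64(88.8), 3925)
top3 bar (array([0.5548, 0.041 ]), np.float64(-24.39), np.float64(8.9), 83)
flange centroid [0.5563 0.0412]
```

```bash
python3 d.py .555 .041 .20 65.5
```

```text
t 11.45 pos [0.5655 0.1758 0.2528] rpy [ 1.7979e+02 -7.0000e-02  7.6890e+01] F [-0.6 -0.8 -0.5] M [-0.03  0.   -0.03] w 0.0847 q [ 0.24  0.43  1.46 -0.    1.25 -1.1 ]
shift in cur tool mm [-133.7   20.2   52.7] in target tool mm [-127.    46.4   52.8] rotvec [ 0.0035 -0.0017  0.1987]
```

Call:
move_arm(rows="0 0 0 0.0035 -0.0017 0.1; 0 0 0 0 0 0.1; -25 9 0 0 0 0; -35 13 10 0 0 0; -35 13 20 0 0 0; -20 8 15 0 0 0; -10 3 5 0 0 0; 0 0 0 0 0 0; 0 0 0 0 0 0", grip=0.1)

```text
time_s: 12.58
ee_pos: [0.5513, 0.0401, 0.1921]
eef_rot: [-3.129, 0.008, 1.137]
force: [0.4, -0.1, -0.0]
grip_width: 0.0518
```

```bash
python3 d.py .555 .041 .126 65.5
```

```text
t 12.57 pos [0.5513 0.0401 0.1921] rpy [-179.27    0.45   65.13] F [ 0.4 -0.1 -0. ] M [ 0.01 -0.02  0.04] w 0.0518 q [ 0.01  0.43  1.62 -0.    1.11 -1.13]
shift in cur tool mm [ 2.9  3.8 66. ] in target tool mm [ 2.3  3.  66.1] rotvec [-0.0128  0.0079 -0.0066]
```

Call:
move_arm(rows="2.3 3 0 -0.0128 0.0079 -0.0066; 0 0 15 0 0 0; 0 0 20 0 0 0; 0 0 10 0 0 0; 0 0 5 0 0 0; 0 0 0 0 0 0; 0 0 0 0 0 0")

```text
time_s: 13.45
ee_pos: [0.5558, 0.0431, 0.1399]
eef_rot: [3.139, -0.002, 1.146]
force: [-0.2, 0.5, -0.2]
grip_width: 0.0518
```

```bash
python3 d.py .555 .041 .126 65.5
```

```text
t 13.45 pos [0.5558 0.0431 0.1399] rpy [ 1.7985e+02 -9.0000e-02  6.5690e+01] F [-0.2  0.5 -0.2] M [ 0.01 -0.03 -0.01] w 0.0518 q [ 0.01  0.5   1.65  0.    0.99 -1.14]
shift in cur tool mm [-2.3  0.1 13.9] in target tool mm [-2.2  0.1 13.9] rotvec [ 0.0026 -0.0016  0.0032]
```

Call:
move_arm(rows="-2.3 0 3 0.0026 -0.0016 0.003; 0 0 6 0 0 0; 0 0 4 0 0 0; 0 0 0 0 0 0")

```text
time_s: 13.95
ee_pos: [0.555, 0.0408, 0.1266]
eef_rot: [3.141, -0.0, 1.143]
force: [-0.3, -0.0, -0.5]
grip_width: 0.0521
```

```bash
python3 d.py .555 .041 .126 65.5;  python3 - <<'E'
from station import camera
from h import *
c=camera("scene"); crop(c,270,430,110,280,3.5,"pics/s5.png")
c=camera("top"); crop(c,250,350,160,260,5,"pics/t5.png")
E
```

```text
t 13.95 pos [0.555  0.0408 0.1266] rpy [ 1.7996e+02 -2.0000e-02  6.5490e+01] F [-0.3 -0.  -0.5] M [ 0.01 -0.   -0.  ] w 0.0521 q [ 0.01  0.52  1.66 -0.    0.96 -1.14]
shift in cur tool mm [ 0.2 -0.1  0.6] in target tool mm [ 0.2 -0.1  0.6] rotvec [ 0.0008 -0.0003 -0.0002]
```

View pics/s5.png

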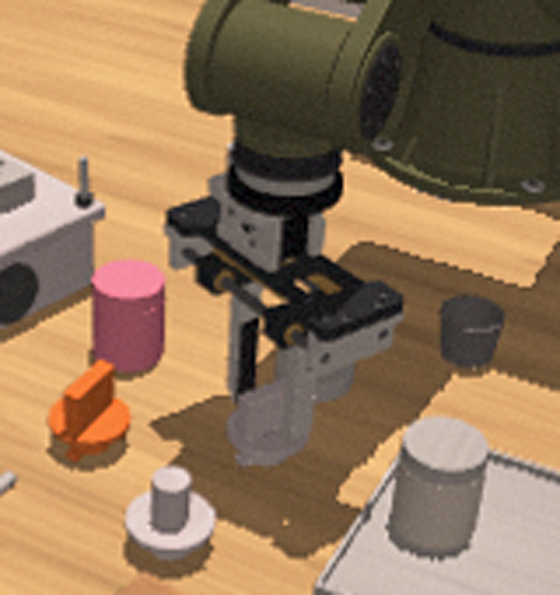

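The fingers straddle the cap's bar (crop px (270,410)). Closing.

Call:
move_arm(rows="0 0 0 0 0 0; 0 0 0 0 0 0; 0 0 0 0 0 0; 0 0 0 0 0 0; 0 0 0 0 0 0; 0 0 0 0 0 0", grip=-1, newtons=45)

```text
time_s: 14.8
ee_pos: [0.5553, 0.0409, 0.1274]
eef_rot: [3.14, -0.001, 1.143]
force: [0.2, 0.1, -0.4]
grip_width: 0.0139
```

```bash
python3 d.py .555 .041 .126 65.5
```

```text
t 14.8 pos [0.5553 0.0409 0.1274] rpy [ 1.7989e+02 -6.0000e-02  6.5500e+01] F [ 0.2  0.1 -0.4] M [ 0.02 -0.01 -0.01] w 0.0139 q [ 0.01  0.52  1.66  0.    0.96 -1.14]
shift in cur tool mm [-0.  -0.3  1.4] in target tool mm [-0.  -0.3  1.4] rotvec [ 0.0019 -0.001  -0.0001]
```

Call:
move_arm(rows="0 0 -10 0 0 0; 0 0 -25 0 0 0; 0 0 -35 0 0 0; 0 0 -40 0 0 0; 0 0 -35 0 0 0; 0 0 -15 0 0 0; 0 0 0 0 0 0")

```text
time_s: 15.68
ee_pos: [0.5541, 0.0408, 0.2941]
eef_rot: [3.141, -0.0, 1.143]
force: [-0.2, 0.5, -2.2]
grip_width: 0.0138
```

```bash
python3 d.py .480 -.2764 .28 76.3
```

```text
t 15.68 pos [0.5541 0.0408 0.2941] rpy [ 1.7996e+02 -1.0000e-02  6.5490e+01] F [-0.2  0.5 -2.2] M [-0.03 -0.03  0.02] w 0.0138 q [ 0.01  0.32  1.52 -0.    1.31 -1.14]
shift in cur tool mm [-319.3   64.1   14. ] in target tool mm [-325.7    3.1   14.1] rotvec [ 0.0007 -0.0002 -0.1886]
```

Call:
move_arm(rows="0 0 0 0 0 -0.095; 0 0 0 0 0 -0.095; -20 0 0 0 0 0; -40 0 0 0 0 0; -44 0 0 0 0 0; -44 0 0 0 0 0; -44 0 0 0 0 0; -44 0 0 0 0 0; -35 0 0 0 0 0; -25 0 0 0 0 0; -15 0 0 0 0 0; -5 0 0 0 0 0; 0 0 0 0 0 0; 0 0 0 0 0 0")

```text
time_s: 17.42
ee_pos: [0.4761, -0.2738, 0.2737]
eef_rot: [-3.113, -0.003, 1.342]
force: [0.7, -0.0, -1.0]
grip_width: 0.0135
```

```bash
python3 d.py .480 -.2764 .25 76.3
```

```text
t 17.43 pos [ 0.4761 -0.2738  0.2737] rpy [-1.7839e+02 -1.5000e-01  7.6890e+01] F [ 0.7 -0.  -1. ] M [ 0.01 -0.07 -0.04] w 0.0135 q [-0.59  0.33  1.55 -0.01  1.29 -1.93]
shift in cur tool mm [-1.7  5.1 23.6] in target tool mm [-1.6  4.4 23.7] rotvec [-0.0281 -0.0025  0.0104]
```

Call:
move_arm(rows="-1.6 4.4 0 -0.028 -0.0025 0.01; 0 0 10 0 0 0; 0 0 0 0 0 0; 0 0 0 0 0 0")

```text
time_s: 17.92
ee_pos: [0.4807, -0.2754, 0.2629]
eef_rot: [3.14, 0.0, 1.333]
force: [-0.9, 0.2, -2.1]
grip_width: 0.0138
```

```bash
python3 d.py .480 -.2764 .25 76.3
```

```text
t 17.93 pos [ 0.4807 -0.2754  0.2629] rpy [179.88   0.    76.37] F [-0.9  0.2 -2.1] M [-0.    0.04  0.06] w 0.0138 q [-0.59  0.34  1.56  0.    1.24 -1.92]
shift in cur tool mm [-1.2 -0.5 12.9] in target tool mm [-1.2 -0.5 12.9] rotvec [0.0021 0.0001 0.0012]
```

Look at the cap over the port before inserting.

```bash
python3 - <<'E'
from station import camera,sensors
from h import *
c=camera("scene"); np.savez("scene6.npz",**c); crop(c,200,320,80,220,4.2,"pics/s6.png")
Rt=R.from_euler("xyz",c["attitude"])
def proj(p):
    q=Rt.inv().apply(np.atleast_2d(p)-c["position"]); return cv2.projectPoints(q,np.zeros(3),np.zeros(3),c["mtx"],c["distortion"])[0].reshape(-1,2)
a=np.radians(-13.7); ex=np.array([np.cos(a),np.sin(a),0]); ey=np.array([-np.sin(a),np.cos(a),0])
img=cv2.resize(c["color"][80:220,200:320],None,fx=4.2,fy=4.2,interpolation=cv2.INTER_CUBIC)
def draw(pts,col):
    uv=((proj(pts)+.5-[200,80])*4.2).astype(np.int32); cv2.polylines(img,[uv.reshape(-1,1,2)],True,col,1)
port=np.array([.480,-.2764,.105])
draw([port+s*ex*.035+t*ey*.035 for s,t in [(1,1),(1,-1),(-1,-1),(-1,1)]],(0,0,255))
o=sensors.get_obs(); tcp=o["ee_pos"]; foot=tcp+[0,0,-.1274]
th=np.linspace(0,2*np.pi,60)
for h in (.0185,.0245): draw([foot+[0,0,h]+.03*(np.cos(t)*ex+np.sin(t)*ey) for t in th],(0,255,0))
draw([foot+[0,0,0]+.016*(np.cos(t)*ex+np.sin(t)*ey) for t in th],(255,255,0))
cv2.imwrite("pics/s6o.png",img)
c=camera("top"); np.savez("top6.npz",**c); crop(c,360,460,170,270,5,"pics/t6.png")
E
```

View pics/s6o.png

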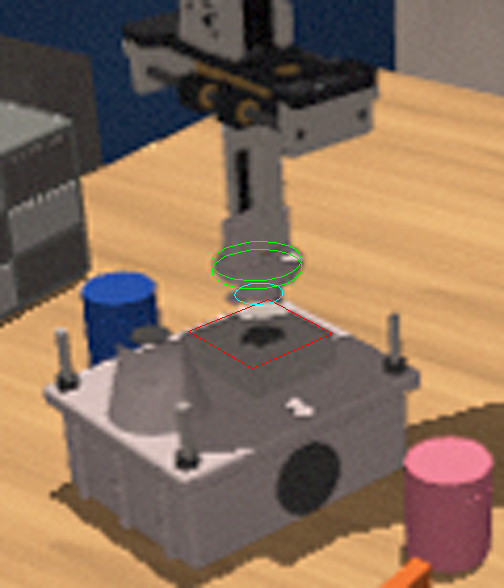

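View pics/t6.png

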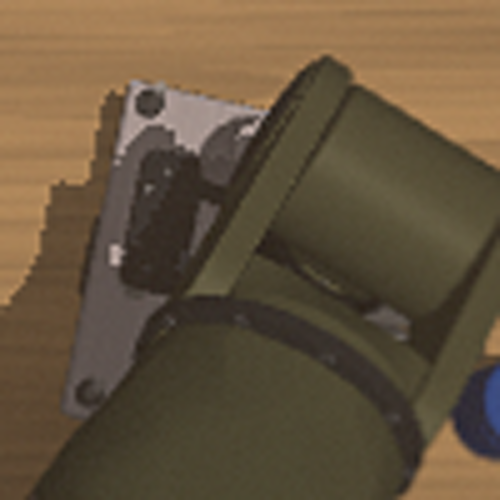

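The overlays of the port (red square) and the held cap (green/cyan rings) agree with the picture to about a pixel. Descending.

Call:
move_arm(rows="-1.2 -0.5 5 0.002 0 0.001; 0 0 8 0 0 0; 0 0 5 0 0 0; 0 0 0 0 0 0; 0 0 0 0 0 0")

```text
time_s: 18.65
ee_pos: [0.4798, -0.2766, 0.2434]
eef_rot: [-3.141, -0.0, 1.332]
force: [0.6, 1.2, -0.7]
grip_width: 0.0132
```

```bash
python3 d.py .480 -.2764 .2324 76.3
```

```text
t 18.65 pos [ 0.4798 -0.2766  0.2434] rpy [-179.97   -0.     76.3 ] F [ 0.6  1.2 -0.7] M [ 0.05 -0.03 -0.04] w 0.0132 q [-0.59  0.36  1.58 -0.    1.2  -1.92]
shift in cur tool mm [ 0.2  0.2 11. ] in target tool mm [ 0.2  0.2 11. ] rotvec [-0.0005 -0.     -0.    ]
```

Excellent alignment. Continue down in small rows.

Call:
move_arm(rows="0 0 4 0 0 0; 0 0 4 0 0 0; 0 0 4 0 0 0; 0 0 3 0 0 0; 0 0 0 0 0 0")

```text
time_s: 19.27
ee_pos: [0.4804, -0.2762, 0.2305]
eef_rot: [3.139, -0.0, 1.332]
force: [0.7, 5.4, -5.2]
grip_width: 0.0136
```

```bash
python3 d.py .480 -.2764 .2139 76.3
```

```text
t 19.27 pos [ 0.4804 -0.2762  0.2305] rpy [179.83  -0.    76.31] F [ 0.7  5.4 -5.2] M [ 1.37 -0.24  0.02] w 0.0136 q [-0.59  0.38  1.59  0.    1.17 -1.92]
shift in cur tool mm [-0.3 -0.4 16.6] in target tool mm [-0.3 -0.4 16.6] rotvec [ 0.003  -0.0001  0.0002]
```

Call:
move_arm(rows="0 0 0 0 0 0; 0 0 0 0 0 0")

```text
time_s: 19.52
ee_pos: [0.4805, -0.2759, 0.2303]
eef_rot: [3.139, -0.001, 1.332]
force: [0.7, 1.8, -0.4]
grip_width: 0.0136
```

```bash
python3 d.py .480 -.2764 .2139 76.3
```

```text
t 19.52 pos [ 0.4805 -0.2759  0.2303] rpy [ 1.7984e+02 -4.0000e-02  7.6320e+01] F [ 0.7  1.8 -0.4] M [ 0.41 -0.09 -0.03] w 0.0136 q [-0.59  0.38  1.59  0.    1.17 -1.92]
shift in cur tool mm [-0.6 -0.5 16.4] in target tool mm [-0.6 -0.4 16.4] rotvec [ 0.0028 -0.0006  0.0004]
```

Call:
move_arm(rows="0 0 2 0 0 0; 0 0 2 0 0 0; 0 0 2 0 0 0; 0 0 0 0 0 0")

```text
time_s: 20.02
ee_pos: [0.4807, -0.2759, 0.2242]
eef_rot: [3.138, -0.001, 1.332]
force: [0.2, 2.4, 0.7]
grip_width: 0.0139
```

```bash
python3 d.py .480 -.2764 .2139 76.3
```

```text
t 20.02 pos [ 0.4807 -0.2759  0.2242] rpy [ 1.7981e+02 -3.0000e-02  7.6320e+01] F [0.2 2.4 0.7] M [ 0.65 -0.07  0.05] w 0.0139 q [-0.59  0.38  1.6   0.    1.16 -1.92]
shift in cur tool mm [-0.6 -0.6 10.3] in target tool mm [-0.6 -0.5 10.3] rotvec [ 0.0033 -0.0006  0.0003]
```

It's entering (foot 8 mm below the collar's top). Pressing on.

Call:
move_arm(rows="0.5 0 3 0 0 0; 0 0 3 0 0 0; 0 0 2.5 0 0 0; 0 0 2 0 0 0; 0 0 1.5 0 0 0")

```text
time_s: 20.65
ee_pos: [0.4808, -0.2758, 0.2138]
eef_rot: [3.137, 0.001, 1.332]
force: [-8.5, 7.0, 23.1]
grip_width: 0.0139
```

```bash
python3 d.py .480 -.2764 .2139 76.3
```

```text
t 20.65 pos [ 0.4808 -0.2758  0.2138] rpy [1.7974e+02 4.0000e-02 7.6310e+01] F [-8.5  7.  23.1] M [ 1.5   1.64 -0.06] w 0.0139 q [-0.59  0.4   1.61  0.    1.13 -1.92]
shift in cur tool mm [-0.8 -0.6 -0.1] in target tool mm [-0.8 -0.6 -0.1] rotvec [0.0045 0.0006 0.0002]
```

Flange contact is at the predicted height (TCP z 0.2138). Ease off slightly and turn clockwise, staying pressed.

Call:
move_arm(rows="0 0 0.5 0.003 0 0; 0 0 0.8 0 0 0.1; 0 0 0.8 0 0 0.15; 0 0 0.8 0 0 0.15")

```text
time_s: 21.15
ee_pos: [0.4821, -0.2758, 0.2138]
eef_rot: [3.134, -0.002, 0.921]
force: [-3.8, 5.2, 13.4]
grip_width: 0.0139
```

```bash
python3 d.py .480 -.2764 .2139 -13.7
```

```text
t 21.15 pos [ 0.4821 -0.2758  0.2138] rpy [ 1.7958e+02 -1.0000e-01  5.2800e+01] F [-3.8  5.2 13.4] M [1.25 0.82 0.2 ] w 0.0139 q [-0.59  0.4   1.61  0.    1.13 -1.51]
shift in cur tool mm [-1.8 -1.3 -0.1] in target tool mm [-1.9  1.1 -0.1] rotvec [ 0.0055 -0.0058  1.1606]
```

Call:
move_arm(rows="-0.6 -0.6 0.8 0.005 -0.005 0.15; 0 0 0.8 0 0 0.15; 0 0 0.8 0 0 0.15; 0 0 0.8 0 0 0.15")

```text
time_s: 21.65
ee_pos: [0.4826, -0.2753, 0.2138]
eef_rot: [3.135, -0.003, 0.302]
force: [-5.0, 4.8, 13.6]
grip_width: 0.0135
```

```bash
python3 d.py .480 -.2764 .2139 -13.7
```

```text
t 21.65 pos [ 0.4826 -0.2753  0.2138] rpy [179.64  -0.2   17.33] F [-5.   4.8 13.6] M [0.95 1.06 0.17] w 0.0135 q [-0.58  0.4   1.61 -0.    1.13 -0.89]
shift in cur tool mm [-2.9  0.3 -0.1] in target tool mm [-2.3  1.7 -0.1] rotvec [ 0.0051 -0.005   0.5416]
```

Call:
move_arm(rows="-1 0 0.8 0.004 -0.004 0.15; 0 0 0.8 0 0 0.15; 0 0 0.8 0 0 0.12; 0 0 0.5 0 0 0.08; 0 0 0.3 0 0 0")

```text
time_s: 22.28
ee_pos: [0.4829, -0.2754, 0.2139]
eef_rot: [3.139, -0.006, -0.216]
force: [-2.3, 3.0, 7.3]
grip_width: 0.0135
```

```bash
python3 d.py .480 -.2764 .2139 -13.7
```

```text
t 22.27 pos [ 0.4829 -0.2754  0.2139] rpy [179.83  -0.34 -12.35] F [-2.3  3.   7.3] M [ 0.67  0.69 -0.  ] w 0.0135 q [-0.58  0.4   1.61 -0.    1.13 -0.37]
shift in cur tool mm [-2.6  1.6  0. ] in target tool mm [-2.5  1.7  0. ] rotvec [ 0.0029 -0.0059  0.0235]
```

Call:
move_arm(rows="-1 0 0.5 0.003 -0.006 0.035; 0 0 0.3 0 0 0; 0 0 0 0 0 0")

```text
time_s: 22.65
ee_pos: [0.4826, -0.2755, 0.2145]
eef_rot: [3.14, -0.004, -0.252]
force: [-2.4, 4.0, 5.7]
grip_width: 0.0138
```

```bash
python3 d.py .480 -.2764 .2204 -13.7
```

```text
t 22.65 pos [ 0.4826 -0.2755  0.2145] rpy [179.93  -0.21 -14.41] F [-2.4  4.   5.7] M [0.65 0.63 0.08] w 0.0138 q [-0.58  0.4   1.6   0.    1.14 -0.33]
shift in cur tool mm [-2.3  1.5 -5.9] in target tool mm [-2.4  1.5 -5.9] rotvec [ 0.0012 -0.0037 -0.0124]
```

Call:
move_arm(rows="-0.9 -0.3 -2 0.001 -0.003 -0.01; 0 0 -2 0 0 0; 0 0 -2 0 0 0; 0 0 0 0 0 0")

```text
time_s: 23.15
ee_pos: [0.4824, -0.2754, 0.2203]
eef_rot: [3.14, -0.003, -0.241]
force: [0.9, 1.4, 4.0]
grip_width: 0.0138
```

```bash
python3 d.py .480 -.2764 .2204 -13.7
```

```text
t 23.15 pos [ 0.4824 -0.2754  0.2203] rpy [179.92  -0.18 -13.82] F [0.9 1.4 4. ] M [ 0.15  0.02 -0.01] w 0.0138 q [-0.58  0.39  1.6  -0.    1.15 -0.34]
shift in cur tool mm [-2.1  1.5 -0.1] in target tool mm [-2.1  1.5 -0.1] rotvec [ 0.0013 -0.0032 -0.0021]
```

Height is as predicted for home (0.2204). A gentle pull up will confirm that it's locked.

Call:
move_arm(rows="0 0 -1.5 0 0 0; 0 0 -1.5 0 0 0; 0 0 -1.5 0 0 0")

```text
time_s: 23.52
ee_pos: [0.4825, -0.2754, 0.2205]
eef_rot: [3.141, -0.002, -0.241]
force: [7.1, -1.3, -15.8]
grip_width: 0.0138
```

```bash
python3 d.py .480 -.2764 .2204 -13.7
```

```text
t 23.52 pos [ 0.4825 -0.2754  0.2205] rpy [ 1.7997e+02 -9.0000e-02 -1.3830e+01] F [  7.1  -1.3 -15.8] M [-0.81 -1.61  0.01] w 0.0138 q [-0.58  0.39  1.6   0.    1.15 -0.34]
shift in cur tool mm [-2.2  1.5  0.1] in target tool mm [-2.2  1.5  0.1] rotvec [ 0.0005 -0.0016 -0.0022]
```

Locked: it holds against a 16 N pull. Relax, open modestly (tower nearby) and retreat.

Call:
move_arm(rows="0 0 0.3 0 0 0; 0 0 0 0 0 0; 0 0 0 0 0 0")

```text
time_s: 23.9
ee_pos: [0.4825, -0.2755, 0.2203]
eef_rot: [3.141, -0.002, -0.241]
force: [1.7, 1.9, -1.9]
grip_width: 0.0136
```

Call:
move_arm(rows="0 0 0 0 0 0; 0 0 0 0 0 0; 0 0 0 0 0 0", grip=-0.3)

```text
time_s: 24.28
ee_pos: [0.4823, -0.2758, 0.2204]
eef_rot: [3.14, -0.001, -0.241]
force: [0.4, -0.4, -0.1]
grip_width: 0.0323
```

Call:
move_arm(rows="0 0 -10 0 0 0; 0 0 -20 0 0 0; 0 0 -25 0 0 0; 0 0 -25 0 0 0; 0 0 -10 0 0 0; 0 0 0 0 0 0")

```text
time_s: 25.02
ee_pos: [0.482, -0.2757, 0.3156]
eef_rot: [3.14, -0.002, -0.242]
force: [0.4, -0.3, -0.9]
grip_width: 0.0328
```

```bash
python3 d.py .45 0 .33 -13.7
```

```text
t 25.02 pos [ 0.482  -0.2757  0.3156] rpy [ 1.7989e+02 -1.4000e-01 -1.3840e+01] F [ 0.4 -0.3 -0.9] M [-0.05  0.11  0.01] w 0.0328 q [-0.59  0.3   1.49 -0.    1.35 -0.34]
shift in cur tool mm [ -97.  -260.   -15.1] in target tool mm [ -96.4 -260.3  -14.4] rotvec [ 0.0019 -0.0024 -0.0025]
```

Call:
move_arm(rows="-10 -25 0 0 0 0; -15 -40 0 0 0 0; -15 -40 0 0 0 0; -15 -40 0 0 0 0; -15 -40 0 0 0 0; -10 -30 0 0 0 0; -5 -10 0 0 0 0; 0 0 0 0 0 0; 0 0 0 0 0 0")

```text
time_s: 26.15
ee_pos: [0.4507, -0.031, 0.3078]
eef_rot: [3.14, 0.008, -0.243]
force: [-0.1, -0.5, 0.4]
grip_width: 0.0333
```

```bash
python3 - <<'E'
from station import camera
from fit import *
c=camera("scene"); np.savez("scene9.npz",**c); cv2.imwrite("pics/scene9.png",c["color"]); crop(c,200,310,110,220,5,"pics/s9.png")
c=camera("top"); np.savez("top9.npz",**c); cv2.imwrite("pics/top9.png",c["color"])
W=cloud(c); Z=np.nan_to_num(W[...,2],nan=-1)
P=onplane(c,.1515); m=(Z>.14)
d=np.hypot(P[...,0]-.48,P[...,1]+.276)<.035
print("bar",fitrect(P,m,[.48,-.276,-1.8],.048,.014,.035),"z",np.median(Z[d&m]))
f=(Z>.108)&(Z<.13)&(np.hypot(W[...,0]-.48,W[...,1]+.276)<.04); print("flange z",np.median(Z[f]),f.sum())
P=onplane(c,.074); m=(Z>.06)&(np.hypot(P[...,0]-.566,P[...,1]-.176)<.05); print("jar top",P[m].mean(0),m.sum(),np.median(Z[m]))
E
python3 d.py .45 0 .33 -13.7
```

```text
bar (array([ 0.481 , -0.2773]), np.float64(-102.94), np.float64(11.7), 103) z 0.15104860560141797
flange z 0.11766403849846974 265
jar top [0.56382206 0.17417763 0.074     ] 295 0.07321599954562918
t 26.25 pos [ 0.4508 -0.0311  0.3078] rpy [179.93   0.47 -13.97] F [-0.9 -0.4  0.1] M [-0.05  0.11 -0.  ] w 0.0327 q [-0.15  0.08  1.77 -0.    1.3   0.09]
shift in cur tool mm [ -8.4 -29.9 -22.1] in target tool mm [ -8.1 -30.  -22.2] rotvec [ 0.0013  0.0081 -0.0047]
```

View pics/s9.png

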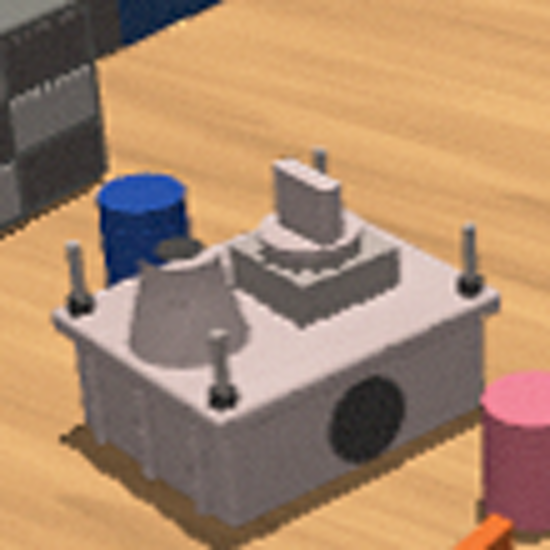

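View pics/scene9.png

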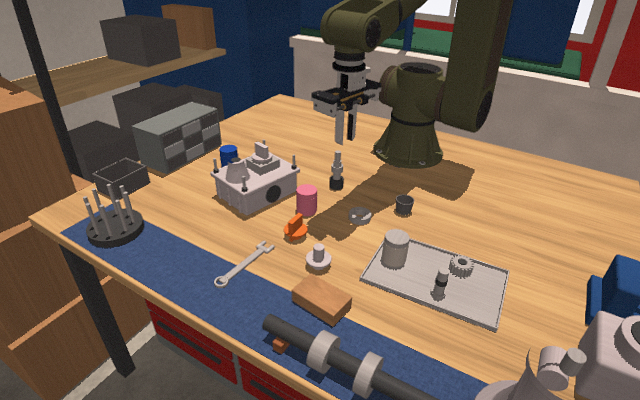

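View pics/top9.png

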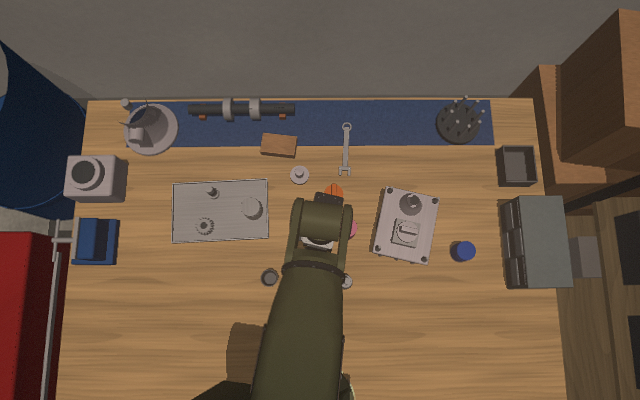

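The cap sits home: bar at scene crop px (308,200), along case y and about 6.5 mm proud. The jar stands upright on the tray at scene px (396,247), and the other parts I can see haven't moved. Handing in.

```bash
python3 -c "
from station import ctrl
print(ctrl.hand_in())"
```

```text
the job is handed in; nothing more can be done
None
```

The job is done and handed in at about 26 s of the 67 s allowed; the hand-in reports no verdict.

- **Jar:** I lifted it off the port and set it down upright on a clear spot of the tray, at about (0.565, 0.175) m. The last pictures show it upright, with its top at 73 mm against 74 mm expected, and clear of the gear and the stub.
- **Cap:** I passed its lugs through the slots, pressed it until flange met collar, turned it 90° clockwise, and let the spring lift it.
    - **Height:** it came up to the expected home height (tool at 0.2203 m against 0.2204 m predicted), and the bar top read 151 mm against 151.5 mm.
    - **Angle:** the bar is at -102.9°, against -103.7° expected.
    - **Lock:** before I let go it held against an upward pull of about 16 N.
- **Disagreements:**
    - **Port centre:** the tool centre ended about 2 mm off the port centre I had measured. That is within the camera tolerance and the cap's play.
    - **Jar touchdown:** the force reading did not show the jar reaching the tray. I judged contact from the height stalling at the expected value.
- **Other parts:** those visible in the last pictures had not visibly moved. The arm hid some from the top camera, and I compared by eye only. At hand-in the arm was clear of everything.

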